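# Set the hold-down foot of a packing jig and lock it

### The arm

A 6-joint arm with a two-finger parallel gripper is mounted at the origin on the work surface. World frame = base frame: x ahead of the robot, y to its left, z up, the work surface at z = 0. Lengths are in m, angles in degrees, forces in N, time in s.
With the tool pointing down it reaches from about 0.375 to 0.9 m from the base axis. Payload 3.1 kg.
Tool frame: the origin (TCP) lies at the very end of the fingers, on their centre line; the grasp point (between the pads) lies 19 mm behind it; z points along the fingers, y is the line along which they close (so a half turn about z gives the same grasp; the last joint's range is limited). The gripper opens to 87 mm and grips with 3 to 60 N. Pads are 19 mm wide; open, the fingers measure 117 mm over their backs; the gripper's body (75 mm by 190 mm) begins 51 mm behind the grasp point.
Start: joints at [57.955, 30.224, 82.088, -0, 67.689, -10.227], TCP at [0.232, 0.58, 0.223] pointing down, gripper open.
Joint ranges: [-176.69, 176.69], [-43.24, 126.21], [12.49, 139.97], [-82, 262], [0, 151.66], [-163.58, 163.58]. Speed limits (degrees/s): [159.86, 159.86, 180, 180, 180, 180].

### API

Orientations are given as a 3x3 rotation matrix whose columns are the frame's x, y, z axes.
In Python, from rig import bot gives the robot as it stands.
- The arm moves only by the tool move_arm, never from a script. Its argument "increments" is a list of rows, each an object with "xyz": the shift along the tool's x, y, z in mm, a list of three; "roll": the turn about the tool's z in rad; "grip": the opening in per cent of the stroke, from 0 (shut) to 100 (fully open). A call has 1 to 5 rows; each row shifts and turns the commanded pose from where the row before left it, along the tool's axes as they then stand; what a row does not reach is not made up. A row lasts 1/12 s, in which the tool goes at most 41.7 mm and 7.16 degrees, less where a joint would pass 70% of its speed; a pose out of reach is approached as far as the arm can. A call is refused whole if a number of a shift passes 41.7 or a number of a turn 0.125, either way. A call with a gripper value outside its range is refused whole. The fingers move at their own pace and stop on an object; the grip force is fixed at half the most. Time passes only in rows, so rows that do not move let the fingers close. It gives the time, the measured TCP pose, the force, the opening and the grip force at its end, in the units of the state.
- bot.read_state(): the state, without advancing time (a new reading comes with each control period).
- bot.capture(name): name is "scene" or "top"; returns (picture, depth): 420x560x3 uint8, red, green, blue; 420x560 float32, m along the optical axis (not along the pixel's ray), 0 where there is no reading.
- bot.camera_model(name): a dict with "intrinsics" (3x3 intrinsics, pixels), "rvec" (rotation vector, rad) and "tvec" (3), from world to camera coordinates, as OpenCV has them. Camera axes: x right, y down, z forward; pixel columns grow to the right and rows downward; lengths in m; the calibration is good to about 2 mm. A picture is of the moment at which its call begins. camera_model takes no time and is no camera call.
- bot.hand_in(): hands the job in; it is judged then, once.
Trained networks look in the newest picture that a camera, given by its name, has taken for a name from the list of things; names that differ only in an ending like _2 or _b are one class to them, and where a whole thing is asked for, a point or a joint stands for the part that bears it (a point fixed in the world has none). Each returns a list of dicts, best first, with "conf" (0 to 1); they miss things now and then, are a little off and sometimes report something else, mostly with a low value. They report only what shows in the picture. A call takes as long as a camera call.
- bot.spot_in(label, camera): "at" ([x, y, z] in m, in the coordinates of the camera as it stood for that picture, good to about 4 mm: the middle of the surface that is visible of it).
- bot.trace(label, camera): "mask" (420x560 bool, what is visible of it).
The state is a dict: "time_s": time; "joint_positions": joint angles; "qvel": joint speeds; "tau": joint torques, N m; "position": TCP position; "tcp_rot": TCP orientation; "force": force on the tool from outside, world axes, zero at the start; "moment": the same for the moment, N m; "opening": opening from 0.0 (shut) to 1.0 (fully open); "grasp_force": force on a finger pad.
Only numpy, scipy, OpenCV 4.12 (cv2) and the standard library are available. Lean on these libraries where they do the work, as an engineer would, in place of code of your own. Each camera call takes 0.05 s, during which the arm holds its last target. There are 200 camera calls.

### The job

Set the packing jig's hold-down foot on the carton: first loosen the lock ring by its ball handle, then turn the knob until the foot presses on the carton with about 20 N, then tighten the lock ring again with a push of about 12 N at the ball. Never turn the knob while the ring is tight, do not crush the carton or overtighten, leave the carton and everything else where it stands, and let go at the end.

Things in the scene. Friction and masses are not known exactly. Their poses are not given: they have to be found in the camera images.
- jig: Fixed hold-down jig: aluminium base plate 200 x 170 x 12 mm, grey column at its +x edge, grey arm (top 127 mm above the table) from it over the plate's centre. Origin: centre of the plate's underside, on the vertical screw axis shared by foot, ring and knob. Upwards on it: foot, boss (to 127 mm), flange and washer (to 134), lock ring (to 152, 54 mm wide), knob (158 to 192).
- ball (a point): Centre of the black 22 mm ball on the lock ring's handle, a 10 mm radial bar: 85 mm from the screw axis, 145 mm above the table when tight. When tight it points up to 0.85 rad off jig -x towards jig +y. The angle varies from jig to jig. Push the ball anticlockwise (seen from above) to loosen, clockwise to tighten. It loosens by 0.9 rad. It must end tighter than it starts.
- ring_mid (a point): Centre of the knurled steel lock ring, 143 mm above the table; it rises 5 mm per rad of loosening. It starts lightly tight, frees after 0.05 to 0.15 rad, then runs easily (1 N at the ball). On tightening, once the slack is gone the push needed at the ball, square to the handle, grows by 16 N per rad (a quarter less at rest than in motion). 8 to 16 N is tight, over 18 N too much. It stays as left.
- knob: Black adjuster knob: upright bar 48 mm long (own x), 16 mm thick (own y), 158 to 192 mm above the table. Origin: on the screw axis, 175 mm up, where to grip. Turning clockwise seen from above lowers the foot 5 mm per rad; the knob does not rise. Ring loose, it drags with 0.14 N m while moving; with the foot on the carton each 10 N of foot force adds 0.05 N m, also at rest. It stays as left.
- bar_end (a point): End of the knob's bar on its own +x side, 24 mm from the screw axis, 175 mm above the table.
- washer: Steel washer 50 mm wide, 3 mm thick, between lock ring and the flange that is part of the knob; it does not turn. Origin: centre of its underside. Its pressure on the flange is the ring's clamping force, about 6 N per newton pushed at the ball when tightening.
- foot: Steel foot with a 32 mm black rubber pad, on a stem under the jig's arm, moving only up and down with the knob. Origin: centre of the unsqueezed pad's underside, at the start 3 to 6 mm above the carton. The pad gives by 1 mm per 25 N (0.2 rad of knob turn).
- carton: Filled cardboard carton 90 x 110 x 60 mm, 0.7 kg, standing loose on the jig's plate under the foot. Origin: centre of its underside; its top lies 72 mm above the table.
- bottle_a: Bystander: brown bottle 44 mm wide, 95 mm tall; origin under its centre.
- bottle_b: Bystander: like bottle_a.
- tape_roll: Bystander: roll of brown tape lying flat, 100 mm wide, 48 mm high.
- small_box: Bystander: cardboard box 70 x 50 x 35 mm.
- wrench: Bystander: steel wrench 150 mm long, lying flat; not needed.
- scanner: Bystander: hand scanner 160 mm long, 32 mm high.
- spare_nut: Bystander: round steel nut 28 mm wide, 12 mm high, lying on the jig's plate.

How it is judged (in metres and radians):
On the way, in this order (a step that is already met when the one before it is completed fails the run):
1. the lock ring is loosened: no clamping force left (contact force between washer and knob below 1.5 N), for 0.2 s.
2. with the ring still loose, the foot is turned down until it presses on the carton with at least 8 N (contact force between foot and carton above 8 N and contact force between washer and knob below 3 N), for 0.2 s.
At the end, for the whole second after the job is handed in: The foot presses on the carton with 8 to 40 N, the lock ring clamps with 35 to 115 N (as after a push of about 6 to 19 N at the ball), and the carton is within 8 mm of where it stood (contact force between foot and carton between 8 and 40 N and contact force between washer and knob between 35 and 115 N and distance of carton from where it was at the start of the episode below 0.008 m); the robot touches nothing.
It fails at once if the carton is crushed: foot force above 40 N (contact force between foot and carton above 40 N).
It fails at once if the lock ring is overtightened: clamping force above 115 N (contact force between washer and knob above 115 N).
It fails at once if the knob is turned (bar end moved over 5 mm) while the ring clamps with over 4 N and the foot is not yet on the carton (contact force between washer and knob above 4 N and distance of bar_end from where it was at the start of the episode above 0.005 m and contact force between foot and carton below 3 N).
It fails at once if the carton is shifted over 8 mm (distance of carton from where it was at the start of the episode above 0.008 m).
It fails at once if a bystander is moved over 20 mm (distance of any of bottle_a, bottle_b, tape_roll, small_box, wrench, scanner, spare_nut from where it was at the start of the episode above 0.02 m).
It also fails if it takes over 67 s, if anything falls off the work surface, if the arm or the gripper's body presses on something with over 40 N, if the wrist force passes 120 N, or if a joint passes its speed limit or range.

## Working session

There is one attempt and no reset: what is moved stays moved. The work goes in short steps, Python scripts to look and compute and a tool call to move; the robot and the scene stay as the last step left them, time stands still between calls to the robot, and variables do not carry over. Pictures are saved under pics/ and viewed, at most 10 in all, crops included, and the job is handed in when it is done.

Besides the shell and the picture viewer there is one more tool, called after "Call:" as name([rows], argument=value, ...), one row to a line, values as JSON. move_arm: Moves the arm, as the interface text tells. Its arguments: {"type":"object","properties":{"increments":{"type":"array"}},"required":["increments"]}

```bash
mkdir -p pics; cat > h.py <<'E'
import numpy as np, cv2
from rig import bot
def w(cam,p):
    m=bot.camera_model(cam); R,_=cv2.Rodrigues(np.array(m["rvec"],float)); return R.T@(np.array(p)-np.array(m["tvec"]).ravel())
def pc(cam,depth,mask):
    m=bot.camera_model(cam);K=np.array(m["intrinsics"]);R,_=cv2.Rodrigues(np.array(m["rvec"],float))
    v,u=np.nonzero(mask&(depth>0));z=depth[v,u]
    P=np.stack([(u-K[0,2])/K[0,0]*z,(v-K[1,2])/K[1,1]*z,z],1)
    return (P-np.array(m["tvec"]).ravel())@R
E
python3 - <<'E'
from h import *
np.set_printoptions(precision=4,suppress=True)
for c in("scene","top"):
    im,d=bot.capture(c); cv2.imwrite(f"pics/{c}0.png",im[:,:,::-1]); np.save(f"pics/d_{c}.npy",d)
    for l in("ball","ring_mid","knob","bar_end","jig","carton","foot"):
        r=bot.spot_in(l,c); print(c,l,[(w(c,q["at"]),round(q["conf"],2)) for q in r[:2]])
s=bot.read_state();print(s)
E
```

```text
scene ball [(array([0.4223, 0.3181, 0.0543]), 0.61), (array([0.4861, 0.1078, 0.1509]), 0.55)]
scene ring_mid [(array([0.5433, 0.0973, 0.1517]), 0.61)]
scene knob [(array([0.559 , 0.0898, 0.1844]), 0.71)]
scene bar_end [(array([0.5556, 0.0864, 0.1886]), 0.74)]
scene jig [(array([0.6028, 0.0985, 0.0505]), 0.95)]
scene carton [(array([0.5623, 0.1193, 0.0673]), 0.59), (array([0.5562, 0.086 , 0.1891]), 0.32)]
scene foot [(array([0.5522, 0.0892, 0.0899]), 0.52)]
top ball [(array([ 0.3099, -0.3368,  0.0034]), 0.73), (array([0.4867, 0.1001, 0.1522]), 0.48)]
top ring_mid [(array([0.5294, 0.0927, 0.1539]), 0.79)]
top knob [(array([0.5444, 0.0755, 0.1971]), 0.6)]
top bar_end [(array([0.5478, 0.0725, 0.1912]), 0.58)]
top jig [(array([0.5411, 0.0738, 0.0115]), 0.82)]
top carton []
top foot [(array([0.4111, 0.3031, 0.0602]), 0.16)]
{'time_s': 0.8, 'joint_positions': array([ 57.955 ,  30.2208,  82.0881,   0.0008,  67.6897, -10.2268]), 'qvel': array([-0.1174,  0.0554, -0.0545,  0.0526,  0.0301, -0.0705]), 'tau': array([ -0.0004, -43.9948, -17.6977,   0.0635,   0.0504,  -0.    ]), 'position': array([0.2322, 0.5802, 0.2226]), 'tcp_rot': array([[-0.9284,  0.3717,  0.    ],
       [ 0.3717,  0.9284,  0.    ],
       [ 0.    ,  0.    , -1.    ]]), 'force': array([0.1576, 0.2167, 0.1955]), 'moment': array([-0.0024, -0.0349, -0.0217]), 'grasp_force': 0.0, 'opening': 0.9959352482554419}
```

View pics/top0.png

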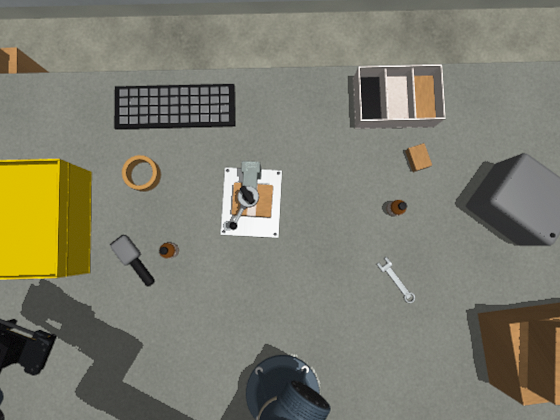

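View pics/scene0.png

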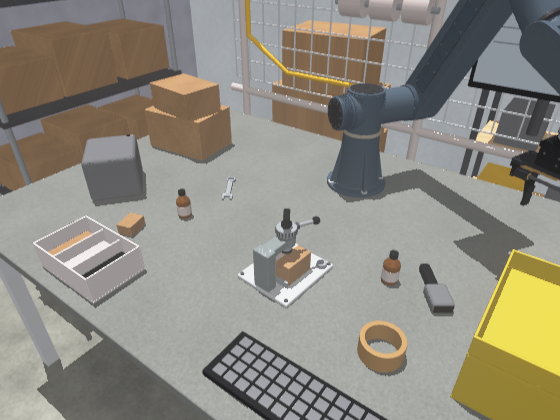

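The top view shows the jig plate at cols 220–282, rows 168–237, the knob near (248,195) and the ball near (233,225). The scene view agrees: ball at (317,220), knob at (287,215). Next I'll get the geometry from the point clouds.

```bash
python3 - <<'E'
from h import *
np.set_printoptions(precision=4,suppress=True)
d=np.load("pics/d_top.npy"); m=np.ones(d.shape,bool)
P=pc("top",d,m); im=cv2.imread("pics/top0.png")
b=P[(abs(P[:,0]-.55)<.16)&(abs(P[:,1]-.085)<.15)]
pl=b[(b[:,2]>.006)&(b[:,2]<.02)]
r=cv2.minAreaRect((pl[:,:2]*1000).astype(np.float32));print("plate",len(pl),r)
def ax(q):
    c=q.mean(0);u,s,v=np.linalg.svd(q[:,:2]-c[:2]);return c,len(q),v[0],np.degrees(np.arctan2(v[0,1],v[0,0])),np.ptp(q@np.r_[v[0],0])
for c in("top","scene"):
    d=np.load(f"pics/d_{c}.npy");P=pc(c,d,np.ones(d.shape,bool));b=P[(abs(P[:,0]-.55)<.16)&(abs(P[:,1]-.085)<.15)]
    k=b[(b[:,2]>.165)&(b[:,2]<.21)];print(c,"knob",ax(k),k.min(0),k.max(0))
    k=k[k[:,2]>.184];print(c,"knobtop",ax(k),k[:,2].mean())
    h=b[(b[:,2]>.125)&(b[:,2]<.165)&(b[:,0]<.525)];print(c,"handle",ax(h));i=h[np.argsort(h[:,0])][:12];print(i.mean(0),h[:,0].min())
    # arm/column
    a=b[(b[:,2]>.115)&(b[:,2]<.134)&(b[:,0]>.57)];print("arm",ax(a))
v=cv2.resize(im[150:250,205:300],None,fx=6,fy=6,interpolation=cv2.INTER_CUBIC);cv2.imwrite("pics/crop.png",v)
E
```

```text
plate 2144 ((545.7349243164062, 84.59744262695312), (274.7788391113281, 296.6900329589844), 86.47584533691406)
top knob (array([0.5435, 0.075 , 0.1886]), 135, array([-0.8321, -0.5546]), np.float64(-146.31735446994287), np.float64(0.047895166363381037)) [0.5223 0.0565 0.1654] [0.5663 0.0923 0.1957]
top knobtop (array([0.5445, 0.075 , 0.1909]), 121, array([-0.8317, -0.5552]), np.float64(-146.27775768797477), np.float64(0.04789722210204983)) 0.19092616045310146
top handle (array([0.4958, 0.0979, 0.1506]), 165, array([-0.8166,  0.5772]), np.float64(144.7468733741042), np.float64(0.08808920337233028))
[0.4626 0.1154 0.1508] 0.46109014687434846
arm (array([0.6102, 0.0696, 0.1263]), 409, array([-0.9987,  0.0509]), np.float64(177.08165393773595), np.float64(0.06998424174324003))
scene knob (array([0.5524, 0.0842, 0.1848]), 151, array([0.8345, 0.551 ]), np.float64(33.432672098791876), np.float64(0.049861422510779296)) [0.5209 0.0613 0.1651] [0.5683 0.0974 0.1962]
scene knobtop (array([0.5492, 0.0817, 0.1926]), 91, array([0.839 , 0.5442]), np.float64(32.96715941139112), np.float64(0.049323655847263725)) 0.19260901451461737
scene handle (array([0.4925, 0.1092, 0.1511]), 135, array([ 0.8496, -0.5275]), np.float64(-31.835215894019324), np.float64(0.0739253157474763))
[0.4662 0.1232 0.153 ] 0.46054850494224275
arm (array([0.6133, 0.0777, 0.1268]), 453, array([ 0.9921, -0.1255]), np.float64(-7.210725169951686), np.float64(0.07480604877735952))
```

View pics/crop.png

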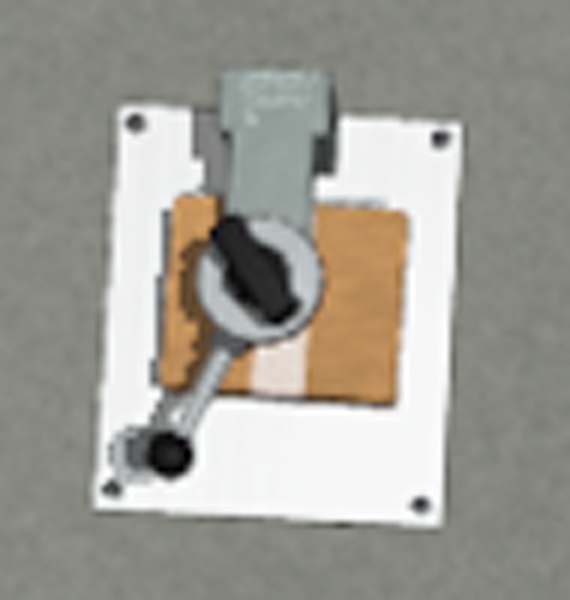

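The axis is near (0.546, 0.077), and the ball is near (0.472, 0.120), about 149° from world x. The knob bar lies at about 33°. I'll cage the ball between half-open fingers, so first I go above it.

Call:
move_arm([
  {"xyz":[-26.3,-22.5,0],"roll":0,"grip":100},
  {"xyz":[-26.3,-22.5,0],"roll":0,"grip":70},
  {"xyz":[-26.3,-22.5,0],"roll":0,"grip":55},
  {"xyz":[-26.3,-22.5,0],"roll":0,"grip":55},
  {"xyz":[-26.3,-22.5,0],"roll":0,"grip":55},
])

```text
time_s: 1.22
position: [0.313, 0.4256, 0.2227]
tcp_rot: [[-0.929, 0.371, 0.0], [0.371, 0.929, 0.0], [-0.0, 0.0, -1.0]]
force: [0.1, 0.4, 0.5]
opening: 0.786
grasp_force: 0.0
```

Call:
move_arm([
  {"xyz":[-26.3,-22.5,0],"roll":0,"grip":55},
  {"xyz":[-26.3,-22.5,0],"roll":0,"grip":55},
  {"xyz":[-26.3,-22.5,0],"roll":0,"grip":55},
  {"xyz":[-26.3,-22.5,0],"roll":0,"grip":55},
  {"xyz":[-26.3,-22.5,0],"roll":0,"grip":55},
])

```text
time_s: 1.63
position: [0.3934, 0.2721, 0.2228]
tcp_rot: [[-0.928, 0.371, 0.001], [0.371, 0.928, 0.0], [-0.001, 0.0, -1.0]]
force: [0.4, 0.0, -0.4]
opening: 0.556
grasp_force: 0.0
```

Call:
move_arm([
  {"xyz":[-26.3,-22.5,0],"roll":0,"grip":55},
  {"xyz":[-26.3,-22.5,0],"roll":0,"grip":55},
  {"xyz":[-26.3,-22.5,0],"roll":0,"grip":55},
  {"xyz":[-26.3,-22.5,0],"roll":0.08,"grip":55},
  {"xyz":[-24,-24,0],"roll":0.08,"grip":55},
])

```text
time_s: 2.05
position: [0.4696, 0.1172, 0.223]
tcp_rot: [[-0.855, 0.518, 0.002], [0.518, 0.855, 0.0], [-0.002, 0.001, -1.0]]
force: [0.0, -0.0, 0.7]
opening: 0.549
grasp_force: 0.0
```

Call:
move_arm([
  {"xyz":[0,0,0],"roll":0,"grip":55},
  {"xyz":[0,0,0],"roll":0,"grip":55},
])

```text
time_s: 2.22
position: [0.4686, 0.1173, 0.2226]
tcp_rot: [[-0.855, 0.518, 0.0], [0.518, 0.855, 0.0], [-0.0, 0.0, -1.0]]
force: [-0.4, -0.1, 0.1]
opening: 0.55
grasp_force: 0.0
```

Call:
move_arm([
  {"xyz":[-1.5,4,15],"roll":0,"grip":55},
  {"xyz":[0,0,15],"roll":0,"grip":55},
  {"xyz":[0,0,15],"roll":0,"grip":55},
  {"xyz":[0,0,10],"roll":0,"grip":55},
  {"xyz":[0,0,10],"roll":0,"grip":55},
])

```text
time_s: 2.63
position: [0.47, 0.123, 0.1569]
tcp_rot: [[-0.859, 0.512, -0.001], [0.512, 0.859, 0.0], [0.001, -0.0, -1.0]]
force: [-0.2, -0.8, 0.4]
opening: 0.552
grasp_force: 0.0
```

Call:
move_arm([
  {"xyz":[0,0,7],"roll":0,"grip":55},
  {"xyz":[0,0,6],"roll":0,"grip":55},
  {"xyz":[0,0,6],"roll":0,"grip":55},
  {"xyz":[0,0,0],"roll":0,"grip":55},
  {"xyz":[0,0,0],"roll":0,"grip":55},
])

```text
time_s: 3.05
position: [0.4711, 0.1217, 0.1385]
tcp_rot: [[-0.858, 0.514, -0.0], [0.514, 0.858, 0.0], [0.0, -0.0, -1.0]]
force: [1.7, 0.8, 0.2]
opening: 0.552
grasp_force: 0.0
```

```bash
python3 - <<'E'
from h import *
np.set_printoptions(precision=4,suppress=True)
im,d=bot.capture("scene"); cv2.imwrite("pics/s1.png",cv2.resize(im[150:300,220:400],None,fx=4,fy=4)[:,:,::-1])
r=bot.spot_in("ball","scene"); print([(w("scene",q["at"]),round(q["conf"],2)) for q in r[:3]])
s=bot.read_state();print(s["position"],s["force"])
E
```

```text
[(array([0.4897, 0.1078, 0.1495]), 0.63)]
[0.4715 0.1215 0.1389] [ 0.6227 -0.1041  0.3198]
```

View pics/s1.png

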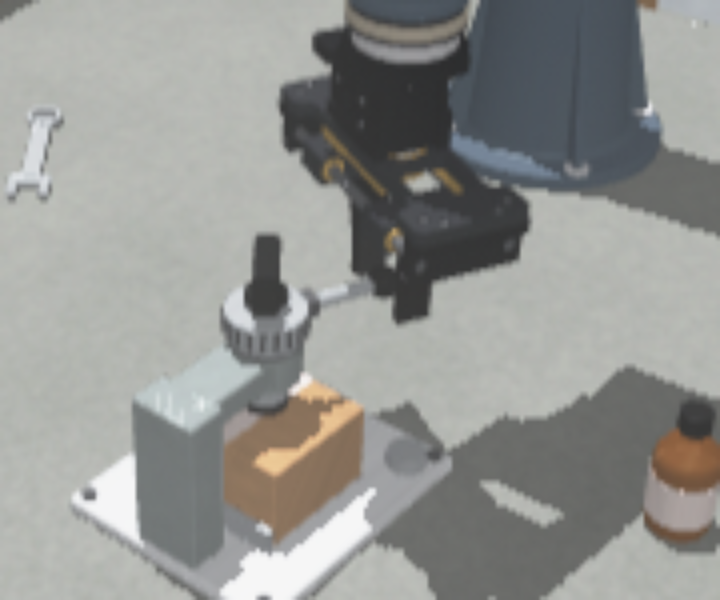

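The ball sits between the fingers, with the handle at crop (345,292). Next I push anticlockwise along the arc, tool −y.

Call:
move_arm([
  {"xyz":[0,-5,0],"roll":0,"grip":55},
  {"xyz":[0,-4,0],"roll":0,"grip":55},
  {"xyz":[0,-2,0],"roll":-0.02,"grip":55},
  {"xyz":[0,-3.4,0],"roll":-0.04,"grip":55},
  {"xyz":[-0.1,-3.4,0],"roll":-0.04,"grip":55},
])

```text
time_s: 3.57
position: [0.4622, 0.1056, 0.1388]
tcp_rot: [[-0.905, 0.424, 0.0], [0.424, 0.905, 0.0], [-0.0, 0.0, -1.0]]
force: [0.3, 1.0, -0.2]
opening: 0.552
grasp_force: 0.7
```

Call:
move_arm([
  {"xyz":[-0.1,-3.4,0],"roll":-0.04,"grip":55},
  {"xyz":[-0.1,-3.4,0],"roll":-0.04,"grip":55},
  {"xyz":[-0.1,-3.4,0],"roll":-0.04,"grip":55},
  {"xyz":[-0.1,-3.4,0],"roll":-0.04,"grip":55},
  {"xyz":[-0.1,-3.4,0],"roll":-0.04,"grip":55},
])

```text
time_s: 3.98
position: [0.4574, 0.0896, 0.1389]
tcp_rot: [[-0.972, 0.236, 0.002], [0.236, 0.972, 0.0], [-0.002, 0.001, -1.0]]
force: [0.2, 0.2, 0.5]
opening: 0.553
grasp_force: 0.5
```

Call:
move_arm([
  {"xyz":[-0.1,-4.2,-0.2],"roll":-0.05,"grip":55},
  {"xyz":[-0.1,-4.2,-0.2],"roll":-0.05,"grip":55},
  {"xyz":[-0.1,-4.2,-0.2],"roll":-0.05,"grip":55},
  {"xyz":[-0.1,-4.2,-0.2],"roll":-0.05,"grip":55},
  {"xyz":[0,0,0],"roll":0,"grip":55},
])

```text
time_s: 4.4
position: [0.4546, 0.0726, 0.1396]
tcp_rot: [[-0.999, 0.04, 0.001], [0.04, 0.999, -0.0], [-0.001, 0.0, -1.0]]
force: [0.5, 0.4, 0.0]
opening: 0.552
grasp_force: 0.0
```

Call:
move_arm([
  {"xyz":[-1,-4.2,0],"roll":-0.05,"grip":55},
  {"xyz":[-1,-4.2,0],"roll":-0.05,"grip":55},
  {"xyz":[-1,-3,0],"roll":-0.03,"grip":55},
  {"xyz":[0,0,0],"roll":0,"grip":55},
  {"xyz":[0,7,0],"roll":0,"grip":55},
])

```text
time_s: 4.82
position: [0.4571, 0.0683, 0.1394]
tcp_rot: [[-0.996, -0.086, 0.0], [-0.086, 0.996, -0.0], [-0.0, -0.0, -1.0]]
force: [0.2, -0.6, 0.6]
opening: 0.548
grasp_force: 0.0
```

Call:
move_arm([
  {"xyz":[0,6,0],"roll":0,"grip":55},
  {"xyz":[0,0,-15],"roll":0,"grip":55},
  {"xyz":[0,0,-25],"roll":0,"grip":55},
  {"xyz":[0,0,-25],"roll":0,"grip":55},
  {"xyz":[0,0,-20],"roll":0,"grip":55},
])

```text
time_s: 5.23
position: [0.4563, 0.0758, 0.2258]
tcp_rot: [[-0.996, -0.089, 0.001], [-0.089, 0.996, 0.0], [-0.001, -0.0, -1.0]]
force: [0.5, -0.2, 0.0]
opening: 0.55
grasp_force: 0.0
```

```bash
python3 - <<'E'
from h import *
np.set_printoptions(precision=4,suppress=True)
im,d=bot.capture("scene"); cv2.imwrite("pics/s2.png",cv2.resize(im[150:300,220:400],None,fx=4,fy=4)[:,:,::-1])
for l in("ball","ring_mid","knob"):
  r=bot.spot_in(l,"scene"); print(l,[(w("scene",q["at"]),round(q["conf"],2)) for q in r[:3]])
P=pc("scene",d,bot.trace("ball","scene")[0]["mask"]);P=P[(P[:,2]>.13)&(P[:,2]<.17)];print("ball min x",P[P[:,0]<P[:,0].min()+.012].mean(0),P.min(0))
s=bot.read_state();print(s["position"],s["tcp_rot"],s["force"],s["joint_positions"])
E
```

```text
ball [(array([0.6042, 0.0962, 0.0526]), 0.45)]
ring_mid [(array([0.5472, 0.0842, 0.1559]), 0.57)]
knob [(array([0.5561, 0.0876, 0.1844]), 0.74)]
ball min x [0.4627 0.0813 0.1551] [0.4559 0.0722 0.1461]
[0.4555 0.0754 0.2237] [[-0.996  -0.0893 -0.0014]
 [-0.0893  0.996   0.0002]
 [ 0.0014  0.0003 -1.    ]] [-0.733  -0.4969 -0.6371] [ -4.5095  17.6275 104.6029   0.0033  57.8496 -99.634 ]
```

View pics/s2.png

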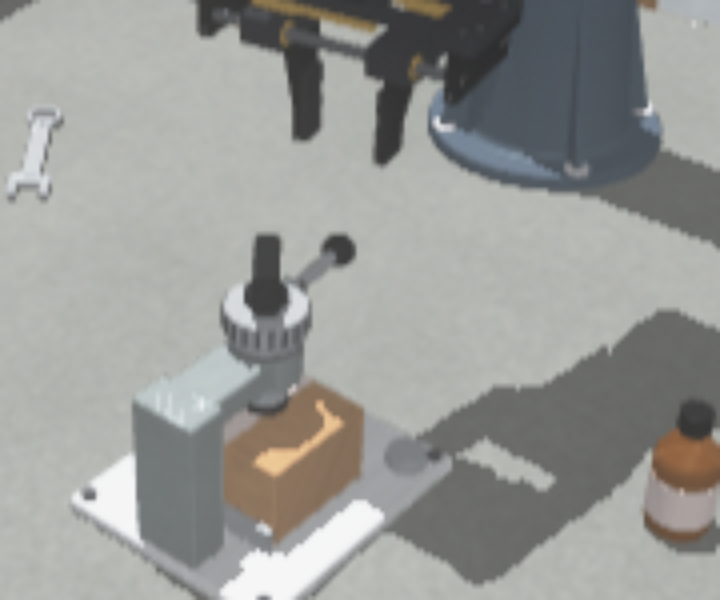

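The ring is loose: the ball has moved to about 180°, near crop (338,250). Next I go above the knob and align tool y across the bar.

Call:
move_arm([
  {"xyz":[-22.6,-1.4,0],"roll":0,"grip":55},
  {"xyz":[-22.6,-1.4,0],"roll":0,"grip":55},
  {"xyz":[-22.6,-1.4,0],"roll":0,"grip":55},
  {"xyz":[-22.6,-1.4,0],"roll":0,"grip":55},
  {"xyz":[0,0,0],"roll":-0.1,"grip":55},
])

```text
time_s: 5.9
position: [0.5509, 0.0772, 0.2227]
tcp_rot: [[-0.982, -0.189, 0.002], [-0.189, 0.982, -0.0], [-0.002, -0.0, -1.0]]
force: [0.4, -0.1, -0.1]
opening: 0.552
grasp_force: 0.0
```

Call:
move_arm([
  {"xyz":[0,0,0],"roll":-0.1,"grip":55},
  {"xyz":[0,0,0],"roll":-0.1,"grip":55},
  {"xyz":[0,0,0],"roll":-0.1,"grip":55},
  {"xyz":[0,0,0],"roll":-0.1,"grip":55},
  {"xyz":[0,0,0],"roll":0,"grip":55},
])

```text
time_s: 6.32
position: [0.5457, 0.0776, 0.2223]
tcp_rot: [[-0.831, -0.557, -0.004], [-0.557, 0.831, 0.0], [0.003, 0.002, -1.0]]
force: [0.3, -0.2, -0.1]
opening: 0.549
grasp_force: 0.0
```

Call:
move_arm([
  {"xyz":[0,0,0],"roll":0,"grip":55},
])

```text
time_s: 6.4
position: [0.5459, 0.0776, 0.2228]
tcp_rot: [[-0.833, -0.553, -0.003], [-0.553, 0.833, 0.0], [0.003, 0.002, -1.0]]
force: [0.0, -0.1, 0.1]
opening: 0.549
grasp_force: 0.0
```

Call:
move_arm([
  {"xyz":[0,0,20],"roll":0,"grip":55},
  {"xyz":[0,0,20],"roll":0,"grip":55},
  {"xyz":[0,0,14],"roll":0,"grip":50},
  {"xyz":[0,0,6],"roll":0,"grip":40},
  {"xyz":[0,0,0],"roll":0,"grip":30},
])

```text
time_s: 6.82
position: [0.5454, 0.0775, 0.1624]
tcp_rot: [[-0.832, -0.554, -0.005], [-0.554, 0.832, 0.0], [0.004, 0.003, -1.0]]
force: [-0.1, 0.4, -0.1]
opening: 0.427
grasp_force: 0.0
```

Call:
move_arm([
  {"xyz":[0,0,0],"roll":0,"grip":25},
  {"xyz":[0,0,0],"roll":0,"grip":22},
  {"xyz":[0,0,0],"roll":0,"grip":20},
  {"xyz":[0,0,0],"roll":0,"grip":19},
  {"xyz":[0,0,0],"roll":0,"grip":18},
])

```text
time_s: 7.23
position: [0.547, 0.0779, 0.1651]
tcp_rot: [[-0.832, -0.555, 0.001], [-0.555, 0.832, 0.001], [-0.001, 0.0, -1.0]]
force: [-0.3, 1.9, 1.6]
opening: 0.195
grasp_force: 1.3
```

```bash
python3 - <<'E'
from h import *
np.set_printoptions(precision=4,suppress=True)
s=bot.read_state();print(s)
E
```

```text
{'time_s': 7.2333, 'joint_positions': array([  -3.5204,   29.011 ,   95.9267,    0.0795,   55.0165, -127.2857]), 'qvel': array([0.2449, 0.0737, 0.2277, 0.4948, 0.2371, 0.0384]), 'tau': array([ -1.5163, -38.7292, -14.4253,  -0.7078,  -0.2722,  -0.0211]), 'position': array([0.547 , 0.0779, 0.1651]), 'tcp_rot': array([[-0.8318, -0.5551,  0.0009],
       [-0.5551,  0.8318,  0.0011],
       [-0.0013,  0.0004, -1.    ]]), 'force': array([-0.3419,  1.864 ,  1.6258]), 'moment': array([0.4752, 0.1772, 0.0047]), 'grasp_force': 1.2763372108166493, 'opening': 0.1949493858047863}
```

Call:
move_arm([
  {"xyz":[0,0,0],"roll":0,"grip":16},
  {"xyz":[0,0,0],"roll":0,"grip":10},
  {"xyz":[0,0,0],"roll":0,"grip":5},
  {"xyz":[0,0,0],"roll":0,"grip":0},
  {"xyz":[0,0,0],"roll":0,"grip":0},
])

```text
time_s: 7.65
position: [0.5467, 0.0783, 0.165]
tcp_rot: [[-0.832, -0.555, 0.0], [-0.555, 0.832, 0.001], [-0.001, 0.001, -1.0]]
force: [-2.3, 4.9, 5.8]
opening: 0.176
grasp_force: 30.0
```

```bash
python3 - <<'E'
from h import *
np.set_printoptions(precision=4,suppress=True)
s=bot.read_state();print(s)
E
```

```text
{'time_s': 7.65, 'joint_positions': array([  -3.4951,   29.0136,   95.9368,    0.1043,   55.0461, -127.2876]), 'qvel': array([ 0.0765,  0.052 , -0.018 , -0.0406,  0.0446, -0.0374]), 'tau': array([ -2.6211, -36.5989, -14.0921,  -1.1868,  -0.6347,  -0.0705]), 'position': array([0.5467, 0.0783, 0.165 ]), 'tcp_rot': array([[-0.8316, -0.5553,  0.0002],
       [-0.5553,  0.8316,  0.0015],
       [-0.001 ,  0.0012, -1.    ]]), 'force': array([-2.3067,  4.9345,  5.8357]), 'moment': array([ 0.8359,  0.3721, -0.0744]), 'grasp_force': 30.001008989056572, 'opening': 0.17622612966285173}
```

Call:
move_arm([
  {"xyz":[0,1,-1],"roll":0.03,"grip":0},
  {"xyz":[0,0,0],"roll":0.06,"grip":0},
  {"xyz":[0,0,0],"roll":0.06,"grip":0},
  {"xyz":[0,0,0],"roll":0.06,"grip":0},
  {"xyz":[0,0,0],"roll":0.06,"grip":0},
])

```text
time_s: 8.07
position: [0.5469, 0.0777, 0.1651]
tcp_rot: [[-0.95, -0.312, 0.001], [-0.312, 0.95, -0.001], [-0.001, -0.002, -1.0]]
force: [1.2, 1.3, -1.1]
opening: 0.179
grasp_force: 30.0
```

```bash
cat > st.py <<'E'
from h import *
np.set_printoptions(precision=3,suppress=True)
s=bot.read_state();y=s["tcp_rot"][:,1];print(s["position"],"yang rad",np.arctan2(y[1],y[0]),s["force"],s["moment"],s["opening"],s["joint_positions"][5],s["time_s"])
E
python3 st.py
```

```text
[0.547 0.078 0.165] yang rad 1.8881969657918924 [ 1.18   1.301 -1.149] [ 0.207 -0.095  0.158] 0.17884095287652244 -111.60603460328826 8.0667
```

Call:
move_arm([
  {"xyz":[0,0,0],"roll":0.06,"grip":0},
  {"xyz":[0,0,0],"roll":0.06,"grip":0},
  {"xyz":[0,0,0],"roll":0.06,"grip":0},
  {"xyz":[0,0,0],"roll":0.06,"grip":0},
  {"xyz":[0,0,0],"roll":0.04,"grip":0},
])

```text
time_s: 8.48
position: [0.5471, 0.0771, 0.1651]
tcp_rot: [[-0.999, -0.038, 0.002], [-0.038, 0.999, -0.002], [-0.001, -0.002, -1.0]]
force: [1.7, -1.3, -1.9]
opening: 0.187
grasp_force: 30.0
```

```bash
python3 st.py
```

```text
[0.547 0.077 0.165] yang rad 1.6087201813833791 [ 1.722 -1.306 -1.941] [-0.059 -0.148  0.173] 0.18733681870372298 -95.57884036818659 8.4833
```

Call:
move_arm([
  {"xyz":[0,0,0],"roll":0.02,"grip":0},
  {"xyz":[0,0,0],"roll":0.02,"grip":0},
  {"xyz":[0,0,0],"roll":0.02,"grip":0},
])

```text
time_s: 8.73
position: [0.5471, 0.077, 0.1651]
tcp_rot: [[-1.0, 0.021, 0.001], [0.021, 1.0, -0.002], [-0.001, -0.002, -1.0]]
force: [2.1, -4.7, -3.6]
opening: 0.178
grasp_force: 30.0
```

```bash
python3 st.py
```

```text
[0.547 0.077 0.165] yang rad 1.549699802034336 [ 2.141 -4.728 -3.561] [-0.677 -0.361  0.143] 0.17753109653740856 -92.2103719266127 8.7333
```

Call:
move_arm([
  {"xyz":[0,0,0],"roll":0.02,"grip":0},
  {"xyz":[0,0,0],"roll":0.02,"grip":0},
  {"xyz":[0,0,0],"roll":0.02,"grip":0},
])

```text
time_s: 8.98
position: [0.5471, 0.0768, 0.1651]
tcp_rot: [[-0.997, 0.081, 0.001], [0.081, 0.997, -0.003], [-0.002, -0.002, -1.0]]
force: [2.8, -4.8, -4.0]
opening: 0.177
grasp_force: 30.0
```

```bash
python3 st.py
```

```text
[0.547 0.077 0.165] yang rad 1.4894694662616184 [ 2.847 -4.759 -4.022] [-0.822 -0.391  0.138] 0.177200744831831 -88.75833612123022 8.9833
```

Call:
move_arm([
  {"xyz":[0,-0.5,0.5],"roll":0.02,"grip":0},
  {"xyz":[0,0,0],"roll":0.02,"grip":0},
  {"xyz":[0,0,0],"roll":0.02,"grip":0},
  {"xyz":[0,0,0],"roll":0.02,"grip":0},
])

```text
time_s: 9.32
position: [0.5471, 0.0766, 0.1651]
tcp_rot: [[-0.987, 0.161, 0.002], [0.161, 0.987, -0.002], [-0.002, -0.002, -1.0]]
force: [1.1, -5.1, -2.8]
opening: 0.18
grasp_force: 30.0
```

```bash
python3 st.py
```

```text
[0.547 0.077 0.165] yang rad 1.4090169029394666 [ 1.091 -5.107 -2.803] [-0.864 -0.371  0.2  ] 0.17966040263454686 -84.20701629090497 9.3167
```

Call:
move_arm([
  {"xyz":[0,0,0],"roll":0.02,"grip":0},
  {"xyz":[0,0,0],"roll":0.02,"grip":0},
  {"xyz":[0,0,0],"roll":0.02,"grip":0},
  {"xyz":[0,0,0],"roll":0.02,"grip":0},
])

```text
time_s: 9.65
position: [0.547, 0.0764, 0.1651]
tcp_rot: [[-0.971, 0.239, 0.002], [0.239, 0.971, -0.002], [-0.002, -0.002, -1.0]]
force: [2.0, -6.0, -1.4]
opening: 0.18
grasp_force: 30.0
```

```bash
python3 st.py
```

```text
[0.547 0.076 0.165] yang rad 1.3291313160982516 [ 2.036 -5.999 -1.427] [-0.974 -0.317  0.128] 0.17985954600063972 -79.6229481148127 9.65
```

Call:
move_arm([
  {"xyz":[0,-1,0],"roll":0.02,"grip":0},
  {"xyz":[0,0,0],"roll":0.02,"grip":0},
])

```text
time_s: 9.82
position: [0.547, 0.0763, 0.1651]
tcp_rot: [[-0.96, 0.279, 0.002], [0.279, 0.96, -0.001], [-0.002, 0.0, -1.0]]
force: [4.5, -4.0, -2.2]
opening: 0.181
grasp_force: 30.0
```

```bash
python3 st.py
```

```text
[0.547 0.076 0.165] yang rad 1.2882463885912157 [ 4.484 -3.98  -2.168] [-0.659 -0.591  0.122] 0.18107830420648616 -77.43051489109922 9.8167
```

Call:
move_arm([
  {"xyz":[0,0,0],"roll":0.025,"grip":0},
])

```text
time_s: 9.9
position: [0.547, 0.0762, 0.1651]
tcp_rot: [[-0.953, 0.303, 0.002], [0.303, 0.953, -0.001], [-0.002, -0.0, -1.0]]
force: [2.8, -4.0, -2.0]
opening: 0.183
grasp_force: 30.0
```

```bash
python3 st.py
```

```text
[0.547 0.076 0.165] yang rad 1.263434036504133 [ 2.835 -4.005 -2.009] [-0.713 -0.535  0.119] 0.18283297903831866 -75.98926645083885 9.9
```

Call:
move_arm([
  {"xyz":[0,0,0],"roll":0.025,"grip":0},
])

```text
time_s: 9.98
position: [0.5469, 0.0762, 0.1651]
tcp_rot: [[-0.945, 0.326, 0.002], [0.326, 0.945, -0.001], [-0.002, -0.0, -1.0]]
force: [3.7, -4.4, -1.3]
opening: 0.181
grasp_force: 30.0
```

```bash
python3 st.py
```

```text
[0.547 0.076 0.165] yang rad 1.2384639101170156 [ 3.661 -4.409 -1.331] [-0.682 -0.505  0.168] 0.18141405119646362 -74.54842911248073 9.9833
```

Call:
move_arm([
  {"xyz":[0,0,0],"roll":0.025,"grip":0},
])

```text
time_s: 10.07
position: [0.5469, 0.0761, 0.1651]
tcp_rot: [[-0.937, 0.35, 0.002], [0.35, 0.937, -0.001], [-0.002, -0.001, -1.0]]
force: [2.8, -4.4, -2.1]
opening: 0.182
grasp_force: 30.0
```

```bash
python3 st.py
```

```text
[0.547 0.076 0.165] yang rad 1.2136049027891043 [ 2.783 -4.387 -2.142] [-0.719 -0.504  0.206] 0.18215851532505914 -73.11861694909902 10.0667
```

Call:
move_arm([
  {"xyz":[0,0,0],"roll":0.025,"grip":0},
])

```text
time_s: 10.15
position: [0.5469, 0.0761, 0.1651]
tcp_rot: [[-0.928, 0.373, 0.002], [0.373, 0.928, -0.001], [-0.002, -0.001, -1.0]]
force: [3.3, -4.0, -2.1]
opening: 0.183
grasp_force: 30.0
```

```bash
python3 st.py
```

```text
[0.547 0.076 0.165] yang rad 1.1886782025463911 [ 3.3   -4.02  -2.058] [-0.805 -0.476  0.167] 0.18290743723758837 -71.6880237839382 10.15
```

Call:
move_arm([
  {"xyz":[0,0,0],"roll":0.025,"grip":0},
])

```text
time_s: 10.23
position: [0.5469, 0.076, 0.1651]
tcp_rot: [[-0.918, 0.396, 0.002], [0.396, 0.918, -0.002], [-0.002, -0.001, -1.0]]
force: [2.5, -5.0, -2.2]
opening: 0.179
grasp_force: 30.0
```

```bash
python3 st.py
```

```text
[0.547 0.076 0.165] yang rad 1.1638056819817393 [ 2.541 -5.043 -2.156] [-0.808 -0.524  0.243] 0.17943113476254058 -70.25825077747787 10.2333
```

Call:
move_arm([
  {"xyz":[0,0,0],"roll":0.025,"grip":0},
])

```text
time_s: 10.32
position: [0.5469, 0.076, 0.1651]
tcp_rot: [[-0.908, 0.419, 0.002], [0.419, 0.908, -0.002], [-0.002, -0.001, -1.0]]
force: [2.6, -5.1, -1.6]
opening: 0.184
grasp_force: 30.0
```

```bash
python3 st.py
```

```text
[0.547 0.076 0.165] yang rad 1.1388648576507236 [ 2.649 -5.141 -1.642] [-0.779 -0.51   0.225] 0.1836953681363918 -68.82690078425746 10.3167
```

Call:
move_arm([
  {"xyz":[0,0,0],"roll":0.025,"grip":0},
])

```text
time_s: 10.4
position: [0.5469, 0.0759, 0.1651]
tcp_rot: [[-0.897, 0.441, 0.002], [0.441, 0.897, -0.002], [-0.002, -0.001, -1.0]]
force: [3.2, -5.2, -2.1]
opening: 0.183
grasp_force: 30.0
```

```bash
python3 st.py
```

```text
[0.547 0.076 0.165] yang rad 1.113986905844521 [ 3.152 -5.23  -2.088] [-0.876 -0.529  0.225] 0.182757768311335 -67.39798160173598 10.4
```

The moment rose from about 0.148 to 0.225 N m after contact at about 0.89 rad of turn, which puts the foot force at about 19 N. I'll release the knob and lift.

Call:
move_arm([
  {"xyz":[0,0,0],"roll":0,"grip":0},
  {"xyz":[0,0,0],"roll":0,"grip":30},
  {"xyz":[0,0,0],"roll":0,"grip":55},
  {"xyz":[0,0,0],"roll":0,"grip":55},
  {"xyz":[0,0,0],"roll":0,"grip":55},
])

```text
time_s: 10.82
position: [0.5452, 0.0774, 0.1648]
tcp_rot: [[-0.898, 0.44, -0.001], [0.44, 0.898, 0.001], [0.002, 0.0, -1.0]]
force: [-0.3, 0.5, -0.2]
opening: 0.4
grasp_force: 0.0
```

```bash
python3 st.py
```

```text
[0.545 0.077 0.165] yang rad 1.1146829702372645 [-0.256  0.523 -0.17 ] [-0.001 -0.024 -0.01 ] 0.4004950507743906 -67.47379873453899 10.8167
```

Call:
move_arm([
  {"xyz":[0,0,-10],"roll":0,"grip":55},
  {"xyz":[0,0,-25],"roll":0,"grip":55},
  {"xyz":[0,0,-25],"roll":0,"grip":55},
  {"xyz":[0,0,0],"roll":-0.115,"grip":55},
  {"xyz":[0,0,0],"roll":-0.115,"grip":55},
])

```text
time_s: 11.23
position: [0.5472, 0.077, 0.2276]
tcp_rot: [[-0.976, 0.219, 0.005], [0.219, 0.976, 0.0], [-0.005, 0.001, -1.0]]
force: [0.0, -0.2, -0.3]
opening: 0.547
grasp_force: 0.0
```

Call:
move_arm([
  {"xyz":[0,0,0],"roll":-0.115,"grip":55},
  {"xyz":[0,0,0],"roll":-0.115,"grip":55},
  {"xyz":[21,0,0],"roll":0,"grip":55},
  {"xyz":[21,0,0],"roll":0,"grip":55},
  {"xyz":[21,0,0],"roll":0,"grip":55},
])

```text
time_s: 11.65
position: [0.4822, 0.0767, 0.2254]
tcp_rot: [[-1.0, -0.004, 0.0], [-0.004, 1.0, 0.0], [-0.0, 0.0, -1.0]]
force: [0.4, 0.3, 0.2]
opening: 0.546
grasp_force: 0.0
```

Call:
move_arm([
  {"xyz":[21,0,0],"roll":0,"grip":55},
  {"xyz":[0,0,0],"roll":0,"grip":55},
  {"xyz":[0,0,0],"roll":0,"grip":55},
])

```text
time_s: 11.9
position: [0.4614, 0.0767, 0.2256]
tcp_rot: [[-1.0, -0.004, 0.001], [-0.004, 1.0, 0.0], [-0.001, 0.0, -1.0]]
force: [1.4, -0.4, 0.4]
opening: 0.552
grasp_force: 0.0
```

```bash
python3 st.py; python3 - <<'E'
from h import *
im,d=bot.capture("scene"); cv2.imwrite("pics/s3.png",cv2.resize(im[150:300,220:400],None,fx=4,fy=4)[:,:,::-1])
E
```

```text
[0.461 0.077 0.226] yang rad 1.5749487298407288 [ 1.414 -0.446  0.352] [ 0.058 -0.016 -0.043] 0.5517408768636681 -94.55124641448097 11.9
```

View pics/s3.png

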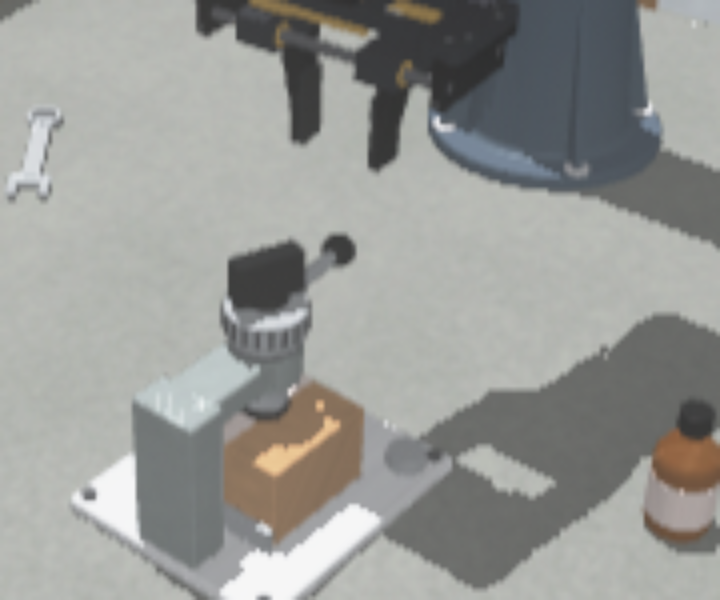

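The knob has turned, the foot is on the carton and the ball has not moved. Lowering over the ball.

Call:
move_arm([
  {"xyz":[0,0,25],"roll":0,"grip":55},
  {"xyz":[0,0,20],"roll":0,"grip":55},
  {"xyz":[0,0,15],"roll":0,"grip":55},
  {"xyz":[0,0,10],"roll":0,"grip":55},
  {"xyz":[0,0,8],"roll":0,"grip":55},
])

```text
time_s: 12.37
position: [0.4634, 0.0763, 0.146]
tcp_rot: [[-1.0, -0.004, 0.001], [-0.004, 1.0, 0.0], [-0.001, 0.0, -1.0]]
force: [-0.0, -0.1, 0.0]
opening: 0.551
grasp_force: 0.0
```

Call:
move_arm([
  {"xyz":[0,0,7],"roll":0,"grip":55},
  {"xyz":[0,3,0],"roll":0,"grip":55},
  {"xyz":[0,3,0],"roll":0,"grip":55},
  {"xyz":[0,3,0],"roll":0,"grip":55},
  {"xyz":[0,2,0],"roll":0,"grip":55},
])

```text
time_s: 12.78
position: [0.4626, 0.0879, 0.1405]
tcp_rot: [[-1.0, -0.005, 0.002], [-0.005, 1.0, -0.0], [-0.002, -0.0, -1.0]]
force: [0.5, -0.5, -0.4]
opening: 0.552
grasp_force: 0.0
```

Call:
move_arm([
  {"xyz":[0,2,0],"roll":0,"grip":55},
  {"xyz":[0,2,0],"roll":0.02,"grip":55},
  {"xyz":[0,3.4,0],"roll":0.04,"grip":55},
])

```text
time_s: 13.03
position: [0.4625, 0.0948, 0.1403]
tcp_rot: [[-0.998, 0.058, 0.002], [0.058, 0.998, -0.0], [-0.002, -0.0, -1.0]]
force: [0.6, -0.2, -0.3]
opening: 0.55
grasp_force: 0.3
```

```bash
python3 st.py
```

```text
[0.463 0.095 0.14 ] yang rad 1.5130446648006932 [ 0.589 -0.206 -0.34 ] [-0.093 -0.1    0.061] 0.5503638842978686 -88.67262060154485 13.0333
```

Call:
move_arm([
  {"xyz":[-0.8,4.3,0.2],"roll":0.05,"grip":55},
  {"xyz":[-0.8,4.3,0.2],"roll":0.05,"grip":55},
  {"xyz":[-0.8,4.3,0.2],"roll":0.05,"grip":55},
  {"xyz":[-0.8,4.3,0.2],"roll":0.05,"grip":55},
  {"xyz":[-0.8,4.3,0.2],"roll":0.05,"grip":55},
])

```text
time_s: 13.45
position: [0.4696, 0.1155, 0.1391]
tcp_rot: [[-0.953, 0.304, 0.001], [0.304, 0.953, -0.0], [-0.001, -0.0, -1.0]]
force: [0.5, -1.1, -0.7]
opening: 0.553
grasp_force: 0.4
```

```bash
cat > st2.py <<'E'
from h import *
np.set_printoptions(precision=3,suppress=True)
s=bot.read_state();R=s["tcp_rot"];f=R.T@s["force"];b=s["position"]-R[:,1]*0.013
a=b[:2]-[.5465,.077]
print("Ftool",f,"ball ang",np.arctan2(a[1],a[0]),"rad",np.hypot(*a),"tool x ang",np.arctan2(R[1,0],R[0,0]),s["position"],"gf",s["grasp_force"],s["opening"],s["time_s"])
E
python3 st2.py
```

```text
Ftool [-0.824 -0.848  0.717] ball ang 2.82882306181071 rad 0.08499539024733122 tool x ang 2.832665305838457 [0.47  0.116 0.139] gf 0.3793080523610115 0.5533208669775537 13.45
```

Call:
move_arm([
  {"xyz":[-0.8,4.3,0],"roll":0.05,"grip":55},
  {"xyz":[-0.8,4.3,0],"roll":0.05,"grip":55},
  {"xyz":[-0.8,4.3,0],"roll":0.05,"grip":55},
])

```text
time_s: 13.7
position: [0.476, 0.1267, 0.139]
tcp_rot: [[-0.897, 0.443, -0.0], [0.443, 0.897, -0.001], [-0.0, -0.001, -1.0]]
force: [0.1, -2.5, -1.3]
opening: 0.553
grasp_force: 0.8
```

```bash
python3 st2.py
```

```text
Ftool [-1.163 -2.231  1.342] ball ang 2.67891437893906 rad 0.08525513329509231 tool x ang 2.6829668487535145 [0.476 0.127 0.139] gf 0.8158131502568722 0.5530523730104491 13.7
```

Call:
move_arm([
  {"xyz":[-0.8,4.3,0],"roll":0.05,"grip":55},
  {"xyz":[-0.8,4.3,0],"roll":0.05,"grip":55},
  {"xyz":[-0.8,4.3,0],"roll":0.05,"grip":55},
])

```text
time_s: 13.95
position: [0.4839, 0.1361, 0.1388]
tcp_rot: [[-0.821, 0.571, -0.001], [0.571, 0.821, -0.002], [-0.0, -0.002, -1.0]]
force: [0.2, -4.7, -0.9]
opening: 0.548
grasp_force: 1.9
```

```bash
python3 st2.py
```

```text
Ftool [-2.856 -3.683  0.954] ball ang 2.5364671753232937 rad 0.08510458286124684 tool x ang 2.5338761060898207 [0.484 0.136 0.139] gf 1.9407112151384354 0.548255815716971 13.95
```

Call:
move_arm([
  {"xyz":[-0.8,4.3,0],"roll":0.05,"grip":55},
  {"xyz":[-0.8,4.3,0],"roll":0.05,"grip":55},
])

```text
time_s: 14.12
position: [0.4898, 0.1415, 0.1386]
tcp_rot: [[-0.76, 0.65, -0.002], [0.65, 0.76, -0.003], [-0.0, -0.004, -1.0]]
force: [-0.6, -7.0, -3.1]
opening: 0.551
grasp_force: 2.7
```

```bash
python3 st2.py
```

```text
Ftool [-4.046 -5.7    3.086] ball ang 2.443427007594441 rad 0.08498937343806828 tool x ang 2.434456941285181 [0.49  0.142 0.139] gf 2.676207572221756 0.551092816672955 14.1167
```

Call:
move_arm([
  {"xyz":[-0.8,4.3,0],"roll":0.05,"grip":55},
  {"xyz":[-0.8,4.3,0],"roll":0.05,"grip":55},
])

```text
time_s: 14.28
position: [0.4961, 0.1462, 0.1383]
tcp_rot: [[-0.692, 0.722, -0.004], [0.722, 0.692, -0.004], [-0.001, -0.006, -1.0]]
force: [-0.8, -8.4, -2.5]
opening: 0.547
grasp_force: 3.4
```

```bash
python3 st2.py
```

```text
Ftool [-5.534 -6.409  2.583] ball ang 2.3525614628055496 rad 0.08484064300374063 tool x ang 2.3350011161794173 [0.496 0.146 0.138] gf 3.3876170217990875 0.5474793718864208 14.2833
```

Call:
move_arm([
  {"xyz":[-1.5,4.3,0],"roll":0.05,"grip":55},
  {"xyz":[-1.5,4.3,0],"roll":0.05,"grip":55},
  {"xyz":[-1.2,4.3,0],"roll":0.05,"grip":55},
])

```text
time_s: 14.53
position: [0.5056, 0.1512, 0.1376]
tcp_rot: [[-0.576, 0.817, -0.011], [0.817, 0.576, -0.005], [0.002, -0.012, -1.0]]
force: [-5.6, -7.8, -1.6]
opening: 0.551
grasp_force: 4.6
```

```bash
python3 st2.py
```

```text
Ftool [-3.139 -9.042  1.673] ball ang 2.228380096584664 rad 0.08429142058213321 tool x ang 2.1847501712129898 [0.506 0.151 0.138] gf 4.645856469869614 0.5506296325443882 14.5333
```

Call:
move_arm([
  {"xyz":[-1,4.3,0],"roll":0.05,"grip":55},
])

```text
time_s: 14.62
position: [0.509, 0.1527, 0.1375]
tcp_rot: [[-0.535, 0.845, -0.012], [0.845, 0.535, -0.005], [0.002, -0.013, -1.0]]
force: [-6.3, -7.8, -0.5]
opening: 0.547
grasp_force: 5.0
```

```bash
python3 st2.py
```

```text
Ftool [-3.202 -9.504  0.627] ball ang 2.1852201168752288 rad 0.08416680147915698 tool x ang 2.134871376740125 [0.509 0.153 0.137] gf 4.997006803750992 0.5470830161819128 14.6167
```

Call:
move_arm([
  {"xyz":[-1,4.3,0],"roll":0.05,"grip":55},
])

```text
time_s: 14.7
position: [0.5123, 0.1541, 0.1373]
tcp_rot: [[-0.492, 0.871, -0.014], [0.871, 0.492, -0.006], [0.002, -0.015, -1.0]]
force: [-7.8, -7.8, -1.8]
opening: 0.551
grasp_force: 5.4
```

```bash
python3 st2.py
```

```text
Ftool [ -2.941 -10.575   1.917] ball ang 2.142385874849133 rad 0.08405130512371783 tool x ang 2.084994956471321 [0.512 0.154 0.137] gf 5.370115041732788 0.5511916342300035 14.7
```

Call:
move_arm([
  {"xyz":[-1,4.3,0],"roll":0.05,"grip":55},
  {"xyz":[-0.3,1.5,0],"roll":0,"grip":55},
])

```text
time_s: 14.87
position: [0.5169, 0.1559, 0.137]
tcp_rot: [[-0.448, 0.894, -0.017], [0.894, 0.448, -0.005], [0.003, -0.018, -1.0]]
force: [-10.4, -7.2, 1.0]
opening: 0.548
grasp_force: 6.0
```

```bash
python3 st2.py
```

```text
Ftool [ -1.79  -12.508  -0.743] ball ang 2.084405459963116 rad 0.08395444604957886 tool x ang 2.035241731492266 [0.517 0.156 0.137] gf 5.992335677146912 0.547648161971029 14.8667
```

Call:
move_arm([
  {"xyz":[0,-4,0],"roll":0,"grip":55},
  {"xyz":[0,-5,0],"roll":0,"grip":55},
  {"xyz":[0,-5,0],"roll":0,"grip":55},
  {"xyz":[0,0,0],"roll":0,"grip":55},
])

```text
time_s: 15.2
position: [0.5111, 0.1518, 0.1392]
tcp_rot: [[-0.448, 0.894, 0.0], [0.894, 0.448, 0.0], [0.0, 0.0, -1.0]]
force: [-1.0, -0.3, -0.4]
opening: 0.548
grasp_force: 0.0
```

```bash
python3 st2.py
```

```text
Ftool [ 0.146 -1.009  0.354] ball ang 2.169738399214788 rad 0.08345541172262505 tool x ang 2.0352252911666624 [0.511 0.152 0.139] gf 0.0 0.5481328865817617 15.2
```

Call:
move_arm([
  {"xyz":[0,-5,0],"roll":0,"grip":55},
  {"xyz":[0,0,-10],"roll":0,"grip":55},
  {"xyz":[0,0,-30],"roll":0,"grip":55},
  {"xyz":[0,0,-35],"roll":0,"grip":55},
  {"xyz":[0,0,-30],"roll":0,"grip":55},
])

```text
time_s: 15.62
position: [0.5075, 0.1497, 0.2463]
tcp_rot: [[-0.448, 0.894, 0.001], [0.894, 0.448, 0.0], [-0.0, 0.001, -1.0]]
force: [0.6, 0.2, -1.2]
opening: 0.549
grasp_force: 0.0
```

Call:
move_arm([
  {"xyz":[30,0,0],"roll":0,"grip":55},
  {"xyz":[30,0,0],"roll":0,"grip":55},
  {"xyz":[0,0,0],"roll":0,"grip":55},
  {"xyz":[0,0,0],"roll":0,"grip":55},
])

```text
time_s: 15.95
position: [0.4798, 0.2043, 0.245]
tcp_rot: [[-0.451, 0.893, 0.002], [0.893, 0.451, 0.0], [-0.001, 0.002, -1.0]]
force: [0.8, -1.3, -0.2]
opening: 0.551
grasp_force: 0.0
```

```bash
python3 st2.py; python3 - <<'E'
from h import *
im,d=bot.capture("scene"); cv2.imwrite("pics/s4.png",cv2.resize(im[150:300,220:400],None,fx=4,fy=4)[:,:,::-1])
E
```

```text
Ftool [-1.538  0.101  0.195] ball ang 2.143116151211202 rad 0.1445049477290096 tool x ang 2.038594567485556 [0.48  0.204 0.245] gf 0.0 0.5507364514183881 15.95
```

View pics/s4.png

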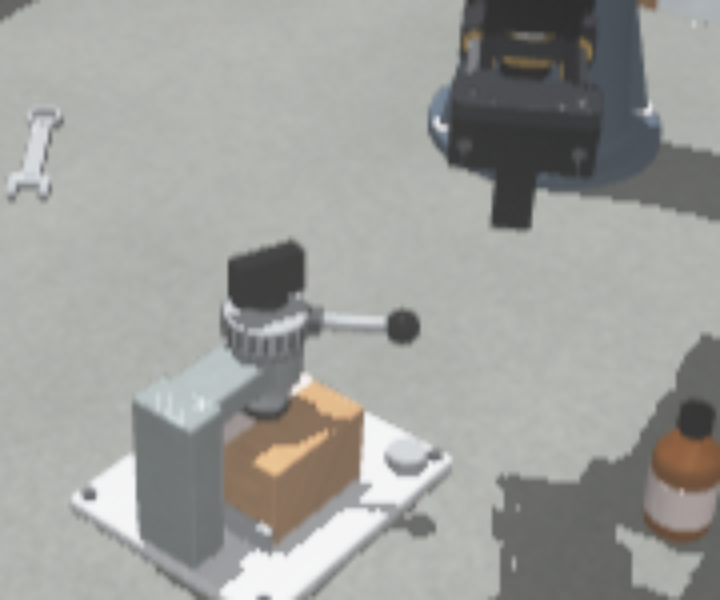

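The ball is now well past its starting angle, at crop (403,326). The carton has not moved, the foot is on it, and the gripper is clear of everything.

```bash
python3 -c "
from rig import bot
print(bot.hand_in())"
```

```text
the job is handed in; nothing more can be done
None
```

I finished all three steps and handed the job in, but the hand-in gave no verdict: ring loosened by about 0.5 rad, knob turned to an estimated 19 N on the carton (from a noisy torque reading), ring retightened with about 12.5 N at the ball, and the gripper clear of everything at about 16 s.

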